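# Unhook the wedge, ease the press-fit housing apart, hang it back

## Robot

A 6-joint arm with a two-finger parallel gripper is mounted at the origin on a cart in front of the work surface, level with it; the furniture and walls round the work are solid. World frame = base frame: x ahead of the robot, y to its left, z up, the work surface at z = 0. Lengths are in m, angles in degrees, forces in N, time in s.
With the tool pointing down it reaches from about 0.25 to 0.725 m from the base axis. Payload 9.7 kg.
Tool frame: the origin (TCP) lies midway between the tips of the shut fingers; the grasp point (between the pads) lies 19 mm behind it; z points along the fingers, y is the line along which they close (so a half turn about z gives the same grasp; the last joint's range is limited). The gripper opens to 85 mm and grips with 20 to 120 N. Pads are 22 mm wide; open, the fingers measure 114 mm over their backs; the gripper's body (76 mm by 85 mm) begins 54 mm behind the grasp point. The pads swing forward as they close: fully open they stand 13 mm farther back than shut.
Start: joints at [69.271, 4.979, 10.078, 95.1, 0, 90], TCP at [0.195, 0.514, 0.231] pointing down, gripper open.
Joint ranges: [-179.16, 179.16], [-48.56, 103.87], [-65.8, 70.77], [-126.05, 130.52], [-82.76, 87.17], [-180, 180]. Speed limits (degrees/s): [127.2, 127.2, 147.25, 180, 180, 180].

## Interface

Orientations are given as [roll, pitch, yaw] about the fixed x, y, z axes, in that order (R = Rz(yaw) Ry(pitch) Rx(roll)).
In Python, from workcell import * gives the robot as it stands.
- The arm moves only by the tool servo_tool, never from a script. Its argument "moves" is a list of rows, each a list of 4 numbers: the shift along the world's x, y, z in cm, then the turn about the world's z in rad. A call has 1 to 20 rows; each row is the pose to reach, as a shift and turn from the pose commanded when the call began; what a row does not reach only later rows make up. A row lasts 1/12 s, in which the tool goes at most 41.7 mm and 7.16 degrees, less where a joint would pass 70% of its speed; a pose out of reach is approached as far as the arm can. A call with a gripper value outside its range is refused whole. "claw" is the closure, from 0 (fully open) to 1 (shut), set as the call begins (left out, the last holds). The fingers move at their own pace and stop on an object; "force" is the grip in N (left out, the last holds). Time passes only in rows, so rows that repeat a pose let the fingers close. It gives the time, the measured TCP pose, the force, the opening and the grip force at its end, in the units of the state.
- get_obs(): the state, without advancing time (a new reading comes with each control period).
- camera(name): name is "side" or "top"; returns the picture (420x560x3 uint8, red, green, blue); there is no depth.
- get_calibration(name): a dict with "fx", "fy", "cx", "cy" (pixels), "rvec" (rotation vector, rad) and "tvec" (3), from world to camera coordinates, as OpenCV has them. Camera axes: x right, y down, z forward; pixel columns grow to the right and rows downward; lengths in m; the calibration is good to about 2 mm. A picture is of the moment at which its call begins. get_calibration takes no time and is no camera call.
- job_done(): hands the job in; it is judged then, once.
The state is a dict: "time": time; "q": joint angles; "qd": joint speeds; "joint_efforts": joint torques, N m; "ee_pos": TCP position; "tcp_rot": TCP orientation; "wrist_force": force on the tool from outside, world axes, zero at the start; "torque": the same for the moment, N m; "opening": finger opening in m; "grasp_force": force on a finger pad.
Only numpy, scipy, OpenCV 4.12 (cv2) and the standard library are available. Lean on these libraries where they do the work, as an engineer would, in place of code of your own. Each camera call takes 0.05 s, during which the arm holds its last target. There are 200 camera calls.

## Task

Lift the orange wedge off its deep hook and, using only its steel blade, ease the blue half of the press-fit housing away from the aluminium half: work the blade down into the two pry slots in turn, so that the halves never go more than about 3 degrees out of parallel, until there is an even gap of at least 6 mm. Then hang the wedge back on its hook and let go, without shifting the other things on the bench.

Things in the scene. Friction and masses are not known exactly. Their poses are not given: they have to be found in the camera images.
- wedge: splitting wedge 178 mm long, 0.16 kg, hanging upright by its loop. Origin mid tip of the blade, z up, y across thickness, x across width. Steel blade z 0 to 52 mm, 24 mm wide (x), 2.5 mm thick (y) at the tip growing evenly to 14 mm. Orange grip z 51 to 99, 34 wide, 14 thick: grasp across the thickness near z = 78, its -x half, tool leaning back 30 to 45 degrees to -x to clear loop and hook
- wedge_loop (a point): underside of the top bar of the wedge's D-loop, z = 170 mm of the wedge; it rests on the hook. Loop 26 mm wide in x, 12 mm thick in y; clear opening 14 mm wide, from z = 104 to 170 mm of the wedge
- rack: fixed wooden base 70 x 96 x 14 mm with a steel post (diameter 16 mm, at y = -35 mm of this frame, 242 mm high) that carries the hook. Origin on the bench 7 mm toward +y from the base middle, z up. The hook's bar (diameter 7 mm) leaves the post along +y of this frame
- hook_seat (a point): top of the hook's bar where the loop hangs, 225 mm above the bench, 21 mm along +y of the rack. From here the bar runs 13 mm along +y of the rack, then turns up. The wedge comes off by lifting 40 to 57 mm (higher, the loop's lower end meets the bar), then moving at least 45 mm along +y of the rack
- hook_tip (a point): top of the upturned tip, 263 mm above the bench, 27 mm along +y of the rack from the seat and 38 mm higher. Room furniture near by: a drawer box to the left of the robot, 221 mm high, one face 0.2 m from the base axis, right far corner at world x 0.47, y 0.20, middle drawer open (top 137 mm): swing past it with the arm drawn in
- housing: fixed base with the aluminium half of a two-part housing. Origin on the bench under the seam's middle, z up, seam plane x-z; base 136 x 116 x 19 mm; halves 130 mm long in x, 43 mm each in y, a 10 mm boss outside each, top z = 85 mm (bolt heads 3 mm more). Aluminium half at +y (fixed), blue half at -y (moves to -y)
- slot_near (a point): middle of the pry slot at x = -45 mm of the housing, on the fixed seam plane at the top, z = 85 mm. Slot 32 mm long in x, 60 mm deep, 4 mm wide when closed (2 mm cut from each half; it widens as the blue half moves), with a 5 mm lead-in chamfer of 45 degrees on both sides: the parallel walls begin at z = 80 mm
- slot_far (a point): the same for the other pry slot, at x = +45 mm of the housing. Room furniture near by: the handle of a red bar clamp at world x 0.57 to 0.61, y -0.07 to -0.03, z 0.21 to 0.33: keep the gripper and wrist clear of it
- half_slide (a joint): gap between the halves at the middle of the seam, m: 0 closed, up to 0.020; starts at 1 to 2 mm. Slides stiffly (about 4 to 10 N when pushed slowly, more when fast) and stays where it is left
- half_skew (a joint): rotation of the blue half about the vertical through the seam's middle, rad, 0 = parallel, starts within 0.025; stiff, stays where it is left. Gap at slot_near = half_slide + 0.045 x half_skew; at slot_far = half_slide - 0.045 x half_skew. Pushing one slot open opens the other little. Must stay within 0.06 either way
- tape_measure: black tape measure with a yellow disc, 38 x 90 x 80 mm, bystander
- sand_block: brown cork sanding block, 62 x 113 x 28 mm, bystander
- screw_jar: white jar with a red lid, diameter 65, 79 mm high, bystander
- oak_block: oak offcut 44 x 90 x 27 mm, bystander
Things that resemble listed ones, but are neither listed nor needed, are in the scene too. Of the things that look like the wedge, the larger one is meant.

How it is judged:
By the outcome, as a careful person would: the job done as asked, in the order asked, and still so for the second after the job is handed in, with the robot touching nothing.
It also fails if it takes over 72 s, if anything falls off the work surface, if the arm or the gripper's body presses on something with over 40 N, if the wrist force passes 120 N, or if a joint passes its speed limit or range.

## Working session

There is one attempt and no reset: what is moved stays moved. The work goes in short steps, Python scripts to look and compute and a tool call to move; the robot and the scene stay as the last step left them, time stands still between calls to the robot, and variables do not carry over. Pictures are saved under pics/ and viewed, at most 10 in all, crops included, and the job is handed in when it is done.

Besides the shell and the picture viewer there is one more tool, called after "Emit:" as a command line: name --pt "numbers of a row" for each row, then --argument value for the rest. servo_tool: Moves the arm, as the interface text tells. Its arguments: {"type":"object","properties":{"moves":{"type":"array","items":{"type":"array","items":{"type":"number"}}},"claw":{"type":"number"},"force":{"type":"number"}},"required":["moves"]}

```bash
ls; mkdir -p pics; python3 - <<'E'
from workcell import *
import cv2,numpy as np
print(get_obs())
for n in("side","top"):
    im=camera(n); cv2.imwrite(f"pics/{n}0.png",cv2.cvtColor(cv2.resize(im,None,fx=1.4,fy=1.4,interpolation=cv2.INTER_CUBIC),cv2.COLOR_RGB2BGR)); np.save(f"{n}0.npy",im)
    print(get_calibration(n))
E
```

```text
pics
{'time': 0.0, 'q': array([ 6.92708576e+01,  5.01223144e+00,  1.00340355e+01,  9.51006700e+01,
       -9.63626999e-04,  8.99990883e+01]), 'qd': array([-0.06238624, -0.02249631, -0.02327055,  0.03137295,  0.12751158,
       -0.05689839]), 'joint_efforts': array([ 1.21305773e-03, -5.20379233e+01,  4.64815557e+01,  1.58533570e-02,
       -2.55111644e-05, -1.43759547e-05]), 'ee_pos': array([0.19459275, 0.51417014, 0.23056848]), 'tcp_rot': array([-1.79921134e+02,  9.62371157e-04,  1.59271771e+02]), 'wrist_force': array([-0.36523107, -0.52378642,  0.01406402]), 'torque': array([0.00242999, 0.00719993, 0.01831264]), 'grasp_force': 0.0, 'opening': 0.08543551785603362}
{'fx': 466.50211752040445, 'fy': 466.50211752040445, 'cx': 277.70423763598546, 'cy': 210.3071966353269, 'rvec': array([ 2.10270337, -0.58641562,  0.30389551]), 'tvec': array([-0.53277803,  0.28725004,  0.8945069 ])}
{'fx': 495.7373886025601, 'fy': 495.7373886025601, 'cx': 282.1459085057203, 'cy': 207.7499356873673, 'rvec': array([ 2.17321115, -2.1387627 ,  0.13918149]), 'tvec': array([-0.03760366,  0.63499993,  1.30616494])}
```

View pics/side0.png

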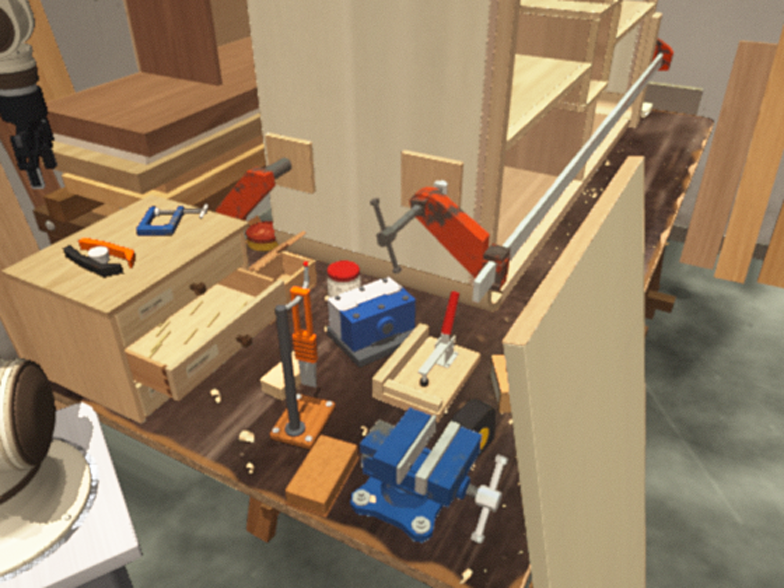

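View pics/top0.png

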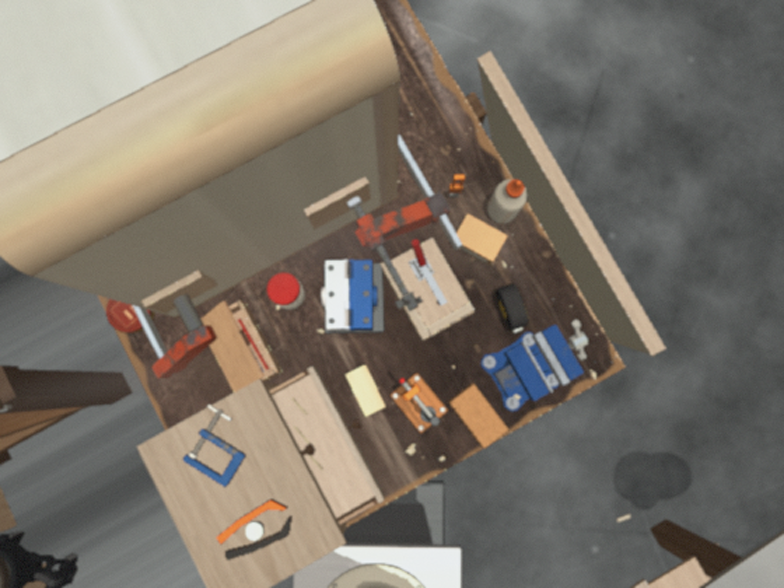

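Side view: rack post at (290,370) with the orange wedge hanging at (305,335). The housing (white and blue) is at (370,315), and the blue vise at (420,460) is a decoy. In the top view the rack is at (418,402), the housing at (352,296), and a small orange item at (457,183) is a possible lookalike of the wedge.

```bash
cat > h.py <<'E'
import numpy as np,cv2
from workcell import *
def P(n):
    c=get_calibration(n);K=np.array([[c['fx'],0,c['cx']],[0,c['fy'],c['cy']],[0,0,1]])
    return K,cv2.Rodrigues(c['rvec'])[0],c['tvec']
def ray(n,u,v):
    K,R,t=P(n);return -R.T@t,R.T@np.linalg.inv(K)@[u,v,1]
def plane(n,u,v,z):
    o,d=ray(n,u,v);return o+d*(z-o[2])/d[2]
def proj(n,X):
    K,R,t=P(n);p=K@(R@np.asarray(X,float)+t);return p[:2]/p[2]
def tri(a,b):
    o1,d1=ray("side",*a);o2,d2=ray("top",*b);s=np.linalg.lstsq(np.c_[d1,-d2],o2-o1,rcond=None)[0]
    p,q=o1+s[0]*d1,o2+s[1]*d2;return (p+q)/2,np.linalg.norm(p-q)
def crop(im,u,v,w,h,s):
    return cv2.cvtColor(cv2.resize(im[v:v+h,u:u+w],None,fx=s,fy=s,interpolation=cv2.INTER_CUBIC),cv2.COLOR_RGB2BGR)
E
python3 - <<'E'
from h import *
s=np.load("side0.npy");t=np.load("top0.npy")
a=crop(s,180,180,80,150,4)      # 320x600
b=crop(t,265,250,60,60,5)   #300x300
c=crop(t,220,175,60,75,4);c=c[:300] 
d=crop(t,310,115,32,60,5)
e=crop(s,225,190,80,75,3)
M=np.zeros((600,800,3),np.uint8)
M[:600,:320]=a;M[:300,320:620]=b;M[300:600,320:560]=c;M[:300,625:785]=d;M[300:525,560:800]=e
cv2.imwrite("pics/c1.png",M)
for n,u,v,z in[("top",418,402,.014),("top",352,296,.085),("top",457,183,.03),("top",375,380,0)]: print(plane(n,u/1.4,v/1.4,z))
E
```

```text
[ 0.42234153 -0.07549533  0.014     ]
[0.61879509 0.05298435 0.085     ]
[ 0.8559009  -0.14775823  0.03      ]
[0.46332679 0.00907923 0.        ]
```

View pics/c1.png

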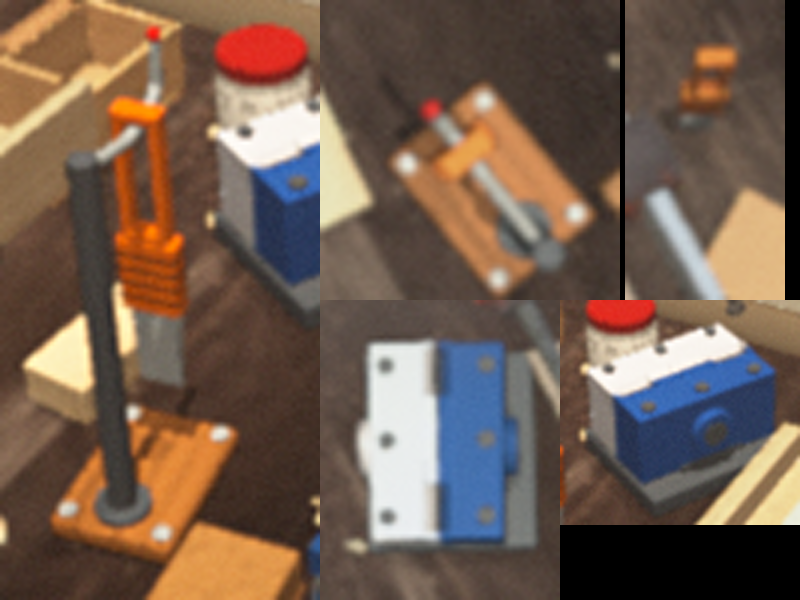

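Two things look like the wedge: the one on the rack at top (415,395), side (305,335), about 125 px tall, and the small one lying at top (457,183), about 20 px and out of reach at x=0.86. The rack wedge is the larger and hangs on the hook by its loop, so it is the one meant, and the crop confirms it. Its blade reaches down to crop (160,380) and the red hook tip is at (153,33). The slots show as dark patches on the white/blue seam at crop (436,365) and (435,492).

Next I measure with colour masks.

```bash
cat >> h.py <<'E'
def blob(im,lo,hi,box,big=True):
    u0,v0,u1,v1=box;h=cv2.cvtColor(im,cv2.COLOR_RGB2HSV)[v0:v1,u0:u1]
    m=cv2.inRange(h,np.array(lo),np.array(hi));n,l,s,c=cv2.connectedComponentsWithStats(m)
    return [(np.round(c[i]+[u0,v0],2),s[i]) for i in range(1,n) if s[i][4]>3],m
E
python3 - <<'E'
from h import *
s=np.load("side0.npy");t=np.load("top0.npy")
rs=blob(s,(0,170,150),(6,255,255),(205,180,232,200))[0];rt=blob(t,(0,170,120),(6,255,255),(275,262,300,280))[0]
rt2=blob(t,(170,150,120),(180,255,255),(275,262,300,280))[0]
print("red",rs,rt,rt2)
a,b=rs[0][0],rt[0][0];print(tri(a,b), plane("top",*b,.261))
print("tip dark/post top", end=' ');
ob=blob(t,(8,150,190),(20,255,255),(285,270,302,290))[0];print("orange top",ob)
for c,_ in ob: print(plane("top",*c,.233))
oc=blob(s,(5,170,150),(20,255,255),(200,200,232,265))[0];print("orange side",oc)
wb,_=blob(t,(0,0,165),(180,60,255),(276,262,330,312));print("bolts");
for c,st in wb: print(c,st[4],plane("top",*c,.016))
# post top in top view: disc at crop (548,255)/5
print("post", plane("top",265+(548-320)/5,250+255/5,.242))
# white face
w=blob(t,(0,0,190),(180,40,255),(228,180,256,240));print([x for x in w[0]])
b_=blob(t,(100,120,90),(125,255,255),(245,180,275,240));print(b_[0])
def edges(m,u0,v0,n):
    c=max(cv2.findContours(m,cv2.RETR_EXTERNAL,cv2.CHAIN_APPROX_NONE)[0],key=cv2.contourArea);r=cv2.minAreaRect(c);return r
print(edges(w[1],0,0,0),edges(b_[1],0,0,0))
g=t[184:236,225:280]
for v in (188,194,200,206,212,218,224,230,233): print(v,[tuple(int(k) for k in t[v,u]) for u in range(245,255)])
print("cols");
for u in(238,242,265): print(u,[int(t[v,u,2]) for v in range(180,192)],[int(t[v,u,2]) for v in range(228,242)])
for v in(192,205,222): print(v,[int(t[v,u,0]) for u in range(226,238)])
E
```

```text
red [(array([217.8, 188. ]), array([11,  7,  4,  3, 10], dtype=int32))] [(array([286.67, 271.  ]), array([10,  8,  4,  3,  9], dtype=int32))] []
(array([ 0.46375855, -0.03922447,  0.25888916]), np.float64(0.002866864995532631)) [ 0.46508465 -0.03974016  0.261     ]
tip dark/post top orange top [(array([294.79, 279.71]), array([ 4,  4, 13, 12, 73], dtype=int32))]
[ 0.44567952 -0.05888419  0.233     ]
orange side [(array([215.53, 229.07]), array([  7,   4,  19,  48, 404], dtype=int32)), (array([217.68, 254.78]), array([11, 51, 14,  8, 59], dtype=int32))]
bolts
[297.55 269.64] 11 [ 0.4694459  -0.07209583  0.016     ]
[290.83 276.5 ] 6 [ 0.4506522  -0.05404804  0.016     ]
[282.  282.2] 10 [ 0.43494809 -0.03028962  0.016     ]
[301.05 289.03] 39 [ 0.41745667 -0.08219957  0.016     ]
[315.8 292. ] 10 [ 0.41014408 -0.12223075  0.016     ]
[300.12 305.12] 8 [ 0.3745385  -0.08016026  0.016     ]
post [ 0.39891334 -0.09485019  0.242     ]
[(array([239.93, 210.21]), array([  2,   6,  19,  49, 745], dtype=int32))]
[(array([257.94, 210.23]), array([  5,   6,  19,  50, 733], dtype=int32))]
((11.0
[... 1440 characters left out ...]
31), (225, 227, 227), (207, 215, 220), (155, 166, 188), (89, 114, 159), (59, 100, 154), (63, 105, 163), (67, 111, 172), (69, 111, 173)]
cols
238 [68, 70, 68, 66, 63, 123, 211, 231, 229, 220, 200, 188] [174, 156, 185, 227, 239, 237, 205, 134, 91, 76, 78, 80, 79, 82]
242 [74, 71, 71, 67, 66, 125, 211, 231, 232, 232, 233, 232] [239, 239, 239, 239, 240, 238, 200, 130, 94, 73, 67, 68, 74, 78]
265 [60, 63, 67, 62, 67, 94, 128, 135, 140, 140, 137, 136] [146, 144, 147, 148, 148, 140, 106, 78, 81, 65, 56, 53, 55, 59]
192 [96, 99, 100, 89, 89, 115, 182, 221, 200, 149, 137, 157]
205 [82, 81, 84, 105, 143, 173, 208, 233, 235, 233, 233, 234]
222 [97, 107, 115, 121, 121, 116, 151, 215, 233, 235, 234, 234]
```

```bash
python3 - <<'E'
from h import *
t=np.load("top0.npy").astype(float)
def cross(line,thr):  # first subpixel crossing
    i=np.where((line[:-1]-thr)*(line[1:]-thr)<=0)[0][0];return i+(thr-line[i])/(line[i+1]-line[i])
W=lambda u,v:plane("top",u,v,.085)[:2]
seam=np.array([W(246+cross(t[v,246:253,0],151),v) for v in range(198,221)])
left=[(229+cross(t[v,229:240,0],190),v) for v in list(range(196,202))+list(range(218,223))]+[(229+cross(t[v,229:240,0],170),v) for v in (188,189,190,226,227,228,230)]
left=np.array([W(*p) for p in left])
top=np.array([W(u,181+cross(t[181:190,u,0],150)) for u in range(238,246)])
bot=np.array([W(u,231+cross(t[231:240,u,0],155)) for u in range(240,246)])
btop=np.array([W(u,181+cross(t[181:190,u,2],100)) for u in range(255,266)])
bbot=np.array([W(u,231+cross(t[231:240,u,2],110)) for u in range(255,266)])
bright=np.array([W(262+cross(t[v,262:275,2],120),v) for v in list(range(190,199))+list(range(224,231))])
for n,a,k in(("seam",seam,0),("left",left,0),("top",top,1),("bot",bot,1),("btop",btop,1),("bbot",bbot,1),("bright",bright,0)):
    p=np.polyfit(a[:,k]-a[:,k].mean(),a[:,1-k],1);print(n,a.mean(0).round(4),"slope",p[0].round(4),"res",(np.std(a[:,1-k]-np.polyval(p,a[:,k]-a[:,k].mean()))*1e3).round(2))
print(left.round(4).tolist())
E
```

```text
seam [0.6251 0.06  ] slope 0.0454 res 0.4
left [0.6235 0.1037] slope 0.0392 res 0.46
top [0.6882 0.0809] slope -0.0534 res 0.21
bot [0.5576 0.0748] slope -0.0693 res 0.08
btop [0.6899 0.032 ] slope -0.0168 res 0.38
bbot [0.559  0.0292] slope -0.0399 res 0.31
bright [0.6275 0.0165] slope 0.0394 res 2.16
[[0.6589, 0.1047], [0.6562, 0.1045], [0.6536, 0.1044], [0.6509, 0.1044], [0.6483, 0.1045], [0.6456, 0.1043], [0.6006, 0.1037], [0.598, 0.1029], [0.5954, 0.1024], [0.5928, 0.1019], [0.5902, 0.1015], [0.6802, 0.1062], [0.6776, 0.1065], [0.6749, 0.1062], [0.5796, 0.1023], [0.577, 0.1021], [0.5744, 0.102], [0.5692, 0.1017]]
```

Emit:
servo_tool --pt "0 0 2 0" --pt "0 0 4 -0.05" --pt "0 0 7 -0.12" --pt "0 -2 8 -0.24" --pt "1 -5 8 -0.36" --pt "3 -9 8 -0.48" --pt "5 -13 8 -0.6" --pt "7 -17 8 -0.72" --pt "9 -21 8 -0.84" --pt "11 -25 8 -0.96" --pt "13 -29 8 -1.08" --pt "15 -33 8 -1.2" --pt "17 -37 8 -1.32" --pt "19 -41 8 -1.44" --pt "21 -45 8 -1.56" --pt "23 -49 8 -1.68" --pt "25 -53 8 -1.8" --pt "25 -57 8 -1.92" --pt "25 -57.3 8 -2.04" --pt "25 -57.3 8 -2.086" --claw 0.3

```text
time: 1.77
ee_pos: [0.4453, -0.0637, 0.3101]
tcp_rot: [-180.0, 0.1, 39.1]
wrist_force: [0.5, 1.0, 0.1]
opening: 0.0597
grasp_force: 0.0
```

Housing origin comes out at about (0.6236, 0.0606) with yaw 2.35°. Measured length is 130.6 mm, against 130 given. The hook seat is at about (0.4446, -0.0586), with rack +y at 39.8°.

With a tool that only points down, I'll grasp the loop's legs across its width. The bar and the upturned tip then pass between the fingers.

Emit:
servo_tool --pt "0 0 0 0.005" --pt "0 0 -1 0.005" --pt "0 0 -3 0.005" --pt "0 0 -5 0.005" --pt "0 0 -7 0.005" --pt "0 0 -8.5 0.005" --pt "0 0 -9.5 0.005" --pt "0 0 -10.3 0.005" --pt "0 0 -10.8 0.005" --pt "0 0 -11.1 0.005" --pt "0 0 -11.3 0.005" --pt "0 0 -11.4 0.005" --pt "0 0 -11.4 0.005" --pt "0 0 -11.4 0.005"

```text
time: 2.93
ee_pos: [0.4449, -0.0587, 0.1977]
tcp_rot: [180.0, -0.0, 40.0]
wrist_force: [-0.5, -0.6, 0.9]
opening: 0.0596
grasp_force: 0.0
```

```bash
python3 - <<'E'
from h import *
o=get_obs();print(o['ee_pos'],o['tcp_rot'],o['wrist_force'],o['q'])
s=camera("side");t=camera("top")
M=np.zeros((600,800,3),np.uint8)
M[:600,:400]=crop(s,170,140,100,150,4);M[:400,400:800]=crop(t,245,230,100,100,4)
cv2.imwrite("pics/c2.png",M)
E
```

```text
[ 0.44485496 -0.05865728  0.19772763] [ 1.79974727e+02 -2.60813295e-02  4.00366461e+01] [-0.50386889 -0.63945068  0.86341104] [-7.51291047e+00 -9.44672215e+00 -7.61941604e+00  9.17910548e+01
  2.18663811e-03  1.32450450e+02]
```

View pics/c2.png

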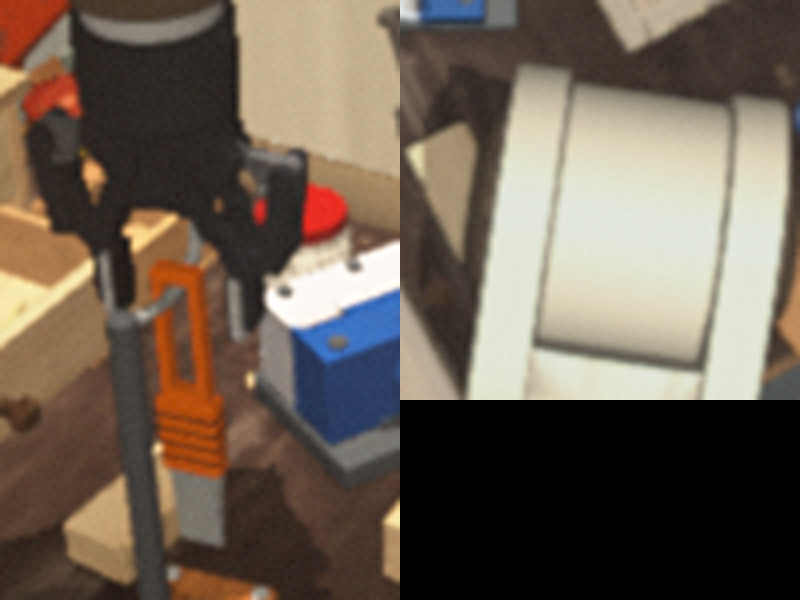

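The side crop shows the fingers at (115,280) and (240,310) straddling the loop, which is centred near (180,290). The body is clear of the hook, so I close.

Emit:
servo_tool --pt "0 0 0 0" --pt "0 0 0 0" --pt "0 0 0 0" --pt "0 0 0 0" --pt "0 0 0 0" --pt "0 0 0 0" --pt "0 0 0 0" --pt "0 0 0 0" --claw 1 --force 90

```text
time: 3.7
ee_pos: [0.4449, -0.0587, 0.1977]
tcp_rot: [180.0, -0.0, 40.0]
wrist_force: [1.4, 0.1, 5.3]
opening: 0.0248
grasp_force: 88.1
```

Emit:
servo_tool --pt "0 0 0.4 0" --pt "0 0 1.0 0" --pt "0 0 1.8 0" --pt "0 0 2.6 0" --pt "0 0 3.4 0" --pt "0 0 4.1 0" --pt "0 0 4.6 0" --pt "0 0 4.8 0" --pt "0 0 4.8 0" --pt "0 0 4.8 0"

```text
time: 4.53
ee_pos: [0.4447, -0.0586, 0.2451]
tcp_rot: [-180.0, 0.0, 40.0]
wrist_force: [0.4, -0.1, -2.0]
opening: 0.0249
grasp_force: 88.3
```

Emit:
servo_tool --pt "0.3 0.25 0 0" --pt "0.8 0.67 0 0" --pt "1.4 1.17 0 0" --pt "2.0 1.67 0 0" --pt "2.6 2.17 0 0" --pt "3.2 2.67 0 0" --pt "3.8 3.17 0 0" --pt "4.4 3.67 0 0" --pt "5.0 4.2 0 0" --pt "5.4 5 0 0" --pt "5.4 5.8 0 0" --pt "5.4 5.8 0 0" --pt "5.4 5.8 0 0"

```text
time: 5.62
ee_pos: [0.4985, -0.0001, 0.2453]
tcp_rot: [-180.0, 0.0, 40.1]
wrist_force: [-0.3, 0.6, -1.3]
opening: 0.0247
grasp_force: 88.4
```

```bash
python3 - <<'E'
from h import *
o=get_obs();print(o['ee_pos'],o['tcp_rot'],o['wrist_force'])
s=camera("side");np.save("side1.npy",s);t=camera("top");np.save("top1.npy",t)
M=np.zeros((600,800,3),np.uint8)
M[:600,:480]=crop(s,180,140,120,150,4);M[:320,480:800]=crop(t,225,180,80,80,4)
cv2.imwrite("pics/c3.png",M)
E
```

```text
[ 4.98530881e-01 -1.19968410e-04  2.45300535e-01] [-1.79997736e+02  1.09526499e-02  4.00959902e+01] [-0.30305358  0.55549518 -1.2955249 ]
```

View pics/c3.png

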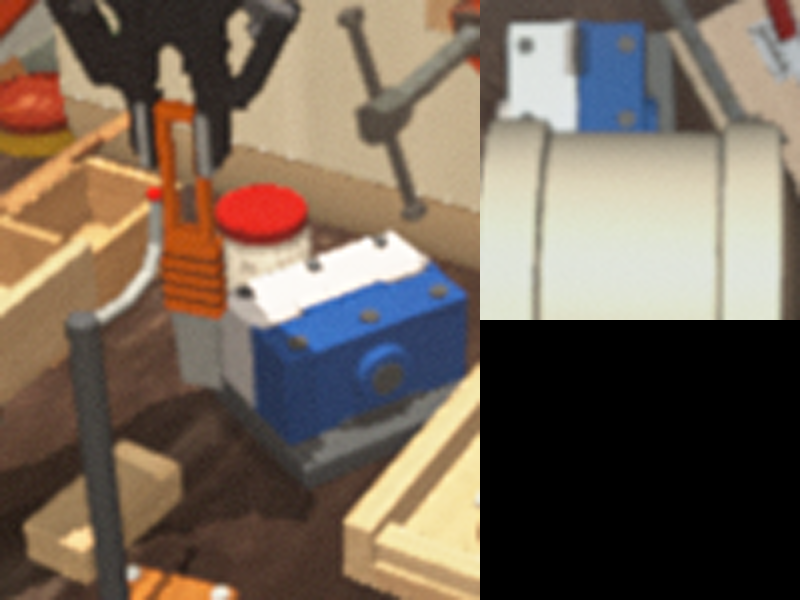

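The wedge is off the hook and hanging straight in the gripper, with the blade tip near side crop (200,387) and the hook free. Next I go over slot_near, y first to stay clear of the clamp handle, and check it there.

Emit:
servo_tool --pt "0 1.5 0 0.1" --pt "0 3 0 0.2" --pt "0 4.5 0 0.3" --pt "1 5.5 0 0.4" --pt "2.5 5.8 0 0.5" --pt "4 5.8 0 0.6" --pt "5.5 5.8 0 0.7" --pt "7 5.8 0 0.8" --pt "8 5.8 0 0.9" --pt "8 5.8 0 0.912" --pt "8 5.8 0 0.912" --pt "8 5.8 0 0.912" --pt "8 5.8 0 0.912"

```text
time: 6.8
ee_pos: [0.5781, 0.0572, 0.2457]
tcp_rot: [180.0, -0.0, 92.2]
wrist_force: [0.2, 0.0, -1.4]
opening: 0.0248
grasp_force: 89.0
```

```bash
python3 - <<'E'
from h import *
o=get_obs();print(o['ee_pos'],o['tcp_rot'],o['wrist_force'])
p=o['ee_pos'];print("cam",ray("side",0,0)[0])
s=camera("side");np.save("side2.npy",s);t=camera("top");np.save("top2.npy",t)
print("pred tip",proj("side",p-[0,0,.1427]),"tip+50",proj("side",p-[0,0,.0927]),"loop top",proj("side",p+[0,0,.035]))
O=np.array([.6236,.0606,.085]);e=np.array([np.cos(.041),np.sin(.041),0])
for d in(-.065,-.061,-.029,0,.029,.061,.065): print(d,proj("side",O+d*e))
M=crop(s,205,130,100,100,6)
cv2.imwrite("pics/c4.png",M)
E
```

```text
[0.57810492 0.05723271 0.2456613 ] [ 1.79985440e+02 -9.88167035e-04  9.21583529e+01] [ 0.17960647  0.01099608 -1.35776347]
cam [ 0.16159392 -0.77260248  0.73721125]
pred tip [249.7237932  212.51484648] tip+50 [248.89726713 194.93427507] loop top [246.58036906 145.65283899]
-0.065 [242.75576886 220.89780838]
-0.061 [244.19536373 220.36353489]
-0.029 [255.54765171 216.15038673]
0 [265.58954086 212.42356383]
0.029 [275.40557961 208.78056026]
0.061 [285.98400127 204.8546153 ]
0.065 [287.288099   204.37062855]
```

View pics/c4.png

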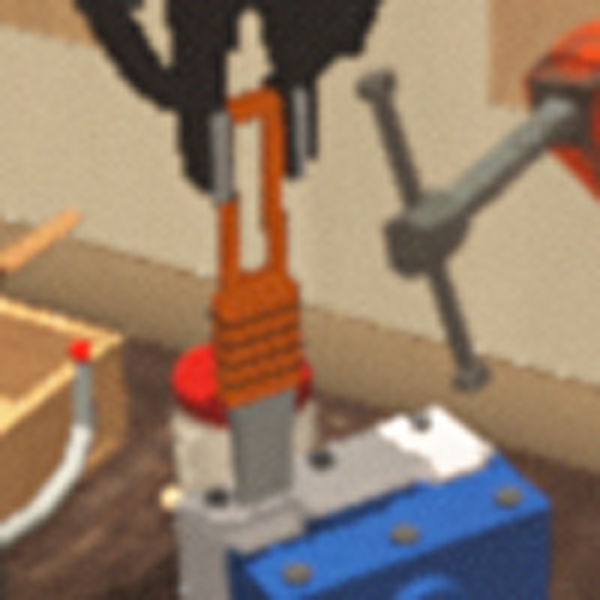

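The crop shows the blade tip at (264,500), which is side pixel (249,213.3) against the predicted (249.7,212.5). The slot notch is at (275,535), pixel (250.8,219.2). They agree to about 1 px, so I'll measure the relative offset more precisely.

```bash
python3 - <<'E'
from h import *
s=np.load("side2.npy").astype(float); s0=np.load("side0.npy")
A=np.array([.5786,.0588,.085])
for d in np.eye(3): print("d/mm",(proj("side",A+d*1e-3)-proj("side",A)).round(3))
print("row prof blade (r,b) rows 205..216")
for v in (203,207,210,212,214,215): print(v,[int(s[v,u,0]) for u in range(240,260)])
# blue/alu boundary in initial image between slots and all along seam
im=s0.astype(int)
bl=((im[...,2]-im[...,0])>40)
for u in range(243,292,4):
    v=np.where(bl[195:232,u])[0]; v0=195+v[0]
    print(u,"first blue row",v0,[int(x) for x in im[v0-3:v0+2,u,0]],[int(x) for x in (im[v0-3:v0+2,u,2]-im[v0-3:v0+2,u,0])])
e=np.array([np.cos(.041),np.sin(.041),0]);n=np.array([-e[1],e[0],0]);O=np.array([.6236,.0606,.085])
for d in(-.055,0,.055): print(d,[proj("side",O+d*e+n*k).round(2).tolist() for k in(0,-.0015,-.007)])
E
```

```text
d/mm [ 0.363 -0.123]
d/mm [-0.194 -0.202]
d/mm [-0.016 -0.337]
row prof blade (r,b) rows 205..216
203 [193, 197, 193, 146, 104, 113, 121, 122, 121, 121, 120, 118, 119, 141, 178, 183, 170, 143, 122, 128]
207 [191, 192, 190, 158, 115, 109, 119, 121, 117, 118, 120, 119, 119, 139, 175, 181, 146, 104, 84, 97]
210 [175, 174, 182, 181, 133, 112, 119, 117, 123, 118, 114, 111, 119, 138, 174, 183, 183, 187, 188, 184]
212 [80, 68, 91, 124, 112, 115, 119, 118, 123, 131, 136, 146, 148, 164, 178, 182, 186, 188, 187, 186]
214 [128, 125, 134, 167, 161, 151, 154, 150, 164, 170, 158, 155, 146, 145, 144, 154, 171, 179, 179, 173]
215 [180, 179, 182, 188, 183, 184, 170, 155, 150, 151, 147, 150, 156, 155, 149, 141, 143, 147, 150, 126]
243 first blue row 222 [250, 248, 194, 90, 54] [-12, -11, 17, 61, 48]
247 first blue row 222 [249, 245, 169, 79, 55] [-14, -26, 8, 100, 130]
251 first blue row 221 [249, 223, 119, 55, 57] [-16, -27, 38, 124, 131]
255 first blue row 219 [238, 161, 115, 72, 56] [-19, -2, 26, 89, 123]
259 first blue row 216 [253, 253, 196, 88, 54] [-11, -15, 16, 98, 126]
263 first blue row 214 [250, 254, 250, 149, 53] [-10, -13, -16, 44, 119]
267 first blue row 213 [252, 254, 205, 94, 52] [-11, -15, 4, 87, 131]
271 first blue row 212 [251, 248, 149, 66, 54] [-14, -16, 37, 111, 126]
275 first blue row 210 [248, 248, 237, 126, 51] [-12, -14, -18, 51, 120]
279 first blue row 210 [248, 245, 181, 94, 55] [-14, -22, -19, 54, 120]
283 first blue row 209 [250, 228, 156, 80, 56] [-15, -28, 2, 84, 120]
287 first blue row 206 [114, 120, 118, 77, 58] [-47, -26, 14, 73, 99]
291 first blue row 209 [85, 82, 80, 66, 66] [-38, -31, 10, 73, 97]
-0.055 [[246.35, 219.57], [246.66, 219.86], [247.81, 220.96]]
0 [[265.59, 212.42], [265.91, 212.71], [267.1, 213.76]]
0.055 [[284.02, 205.58], [284.35, 205.86], [285.58, 206.86]]
```

Emit:
servo_tool --pt "0 -0.1 -0.5 0" --pt "0 -0.1 -1.0 0" --pt "0 -0.1 -1.4 0" --pt "0 -0.1 -1.7 0" --pt "0 -0.1 -2.0 0" --pt "0 -0.1 -2.2 0" --pt "0 -0.1 -2.3 0"

```text
time: 7.48
ee_pos: [0.5786, 0.0565, 0.2222]
tcp_rot: [180.0, -0.0, 92.3]
wrist_force: [-0.1, -0.0, -0.6]
opening: 0.0248
grasp_force: 88.9
```

Emit:
servo_tool --pt "0 0 -0.1 0" --pt "0 0 -0.2 0" --pt "0 0 -0.3 0" --pt "0 0 -0.4 0" --pt "0 0 -0.5 0"

```text
time: 7.9
ee_pos: [0.5787, 0.0566, 0.2173]
tcp_rot: [180.0, -0.0, 92.3]
wrist_force: [0.1, 1.9, 0.1]
opening: 0.0244
grasp_force: 89.1
```

Emit:
servo_tool --pt "0 0.05 -0.1 0" --pt "0 0.05 -0.2 0" --pt "0 0.05 -0.3 0" --pt "0 0.05 -0.4 0"

```text
time: 8.23
ee_pos: [0.5787, 0.057, 0.2133]
tcp_rot: [180.0, -0.0, 92.3]
wrist_force: [-0.5, 1.9, 2.4]
opening: 0.0245
grasp_force: 89.2
```

Emit:
servo_tool --pt "0 0 -0.1 0" --pt "0 0 -0.2 0" --pt "0 0 -0.3 0" --pt "0 0 -0.4 0"

```text
time: 8.57
ee_pos: [0.5789, 0.0569, 0.2097]
tcp_rot: [179.9, 0.0, 92.3]
wrist_force: [0.3, 1.3, 4.8]
opening: 0.0246
grasp_force: 89.4
```

Emit:
servo_tool --pt "0 -0.01 -0.08 0" --pt "0 -0.02 -0.16 0" --pt "0 -0.03 -0.24 0" --pt "0 -0.04 -0.32 0" --pt "0 -0.05 -0.4 0" --pt "0 -0.06 -0.48 0" --pt "0 -0.07 -0.56 0" --pt "0 -0.08 -0.64 0" --pt "0 -0.08 -0.72 0" --pt "0 -0.08 -0.72 0"

```text
time: 9.4
ee_pos: [0.5787, 0.0561, 0.202]
tcp_rot: [180.0, 0.0, 92.3]
wrist_force: [-0.0, 1.7, 3.7]
opening: 0.0247
grasp_force: 89.6
```

```bash
python3 - <<'E'
from h import *
print(get_obs()['ee_pos'])
s=camera("side");t=camera("top");np.save("top3.npy",t)
M=np.zeros((600,800,3),np.uint8)
M[:600,:600]=crop(s,205,130,100,100,6);M[:400,600:800]=crop(t,230,170,40,80,5)
cv2.imwrite("pics/c5.png",M)
E
```

```text
[0.57870681 0.05605935 0.20200635]
```

View pics/c5.png

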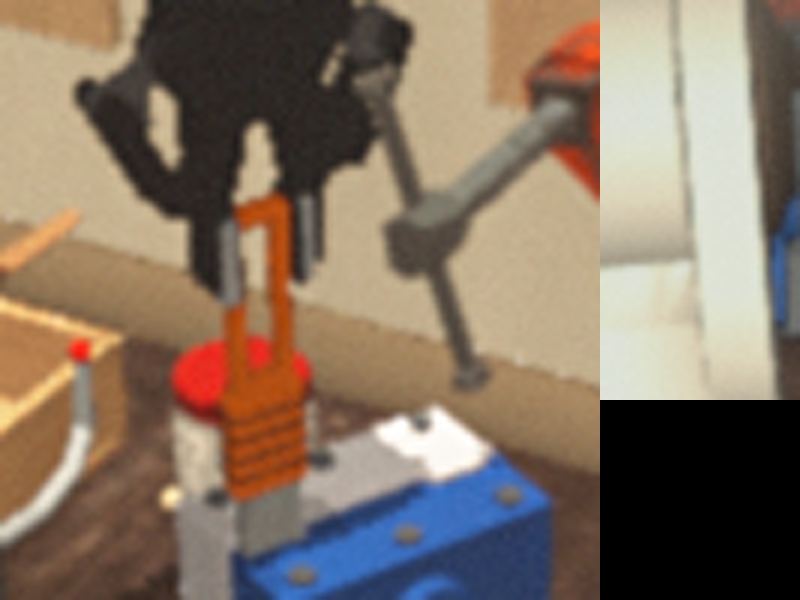

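The side crop shows the blade seated in the near slot at (270,520), with the seam opening there. Now the far slot.

Emit:
servo_tool --pt "0 0 0.5 0" --pt "0 0 1.5 0" --pt "0 0 2.5 0" --pt "0 0 3.3 0" --pt "0 0 3.9 0" --pt "1 0.05 4.1 0" --pt "2.5 0.12 4.1 0" --pt "4 0.2 4.1 0" --pt "5.5 0.28 4.1 0" --pt "7 0.35 4.1 0" --pt "8.3 0.42 4.1 0" --pt "9 0.45 4.1 0" --pt "9 0.45 4.1 0" --pt "9 0.45 4.1 0"

```text
time: 10.67
ee_pos: [0.6687, 0.0605, 0.2429]
tcp_rot: [-180.0, 0.0, 92.3]
wrist_force: [-0.6, 0.1, -1.5]
opening: 0.0246
grasp_force: 89.1
```

```bash
python3 - <<'E'
from h import *
print(get_obs()['ee_pos'],get_obs()['wrist_force'])
s=camera("side");np.save("side4.npy",s);s0=np.load("side0.npy")
e=np.array([np.cos(.041),np.sin(.041),0]);n=np.array([-e[1],e[0],0]);O=np.array([.6236,.0606,.085])
def bolts(im):
    g=cv2.cvtColor(im,cv2.COLOR_RGB2HSV);out=[]
    for d in(-.05,0,.05):
        c=proj("side",O+d*e-n*.025+[0,0,.002]).round().astype(int)
        p=g[c[1]-5:c[1]+6,c[0]-5:c[0]+6];w=np.clip(150-p[...,1].astype(float),0,None);yy,xx=np.mgrid[-5:6,-5:6]
        out.append([c[0]+(w*xx).sum()/w.sum(),c[1]+(w*yy).sum()/w.sum()])
    return np.array(out)
print(bolts(s0).round(2).tolist(),bolts(s).round(2).tolist())
E
```

```text
[0.66873711 0.06050878 0.2428771 ] [-0.55012238  0.13825348 -1.54944778]
[[251.95, 221.31], [270.58, 216.71], [287.85, 208.26]] [[252.19, 221.14], [270.54, 216.1], [287.78, 208.13]]
```

Emit:
servo_tool --pt "0 0 -0.6 0" --pt "0 0 -1.3 0" --pt "0 0 -1.9 0" --pt "0 0 -2.2 0" --pt "0 0 -2.4 0" --pt "0 0 -2.6 0" --pt "0 0 -2.8 0" --pt "0 0 -2.9 0"

```text
time: 11.38
ee_pos: [0.6687, 0.0606, 0.214]
tcp_rot: [180.0, -0.0, 92.3]
wrist_force: [-0.0, -0.0, -1.3]
opening: 0.0248
grasp_force: 89.2
```

Emit:
servo_tool --pt "0 0 -0.1 0" --pt "0 0 -0.2 0" --pt "0 0 -0.3 0" --pt "0 0 -0.4 0"

```text
time: 11.72
ee_pos: [0.6687, 0.0606, 0.2101]
tcp_rot: [180.0, -0.0, 92.3]
wrist_force: [0.3, 0.3, -1.9]
opening: 0.0248
grasp_force: 89.2
```

Emit:
servo_tool --pt "0 0 -0.1 0" --pt "0 0 -0.2 0" --pt "0 -0.02 -0.3 0" --pt "0 -0.03 -0.4 0"

```text
time: 12.05
ee_pos: [0.6687, 0.0604, 0.2061]
tcp_rot: [180.0, -0.0, 92.3]
wrist_force: [0.6, -0.0, -1.6]
opening: 0.0248
grasp_force: 89.2
```

Emit:
servo_tool --pt "0 -0.01 -0.1 0" --pt "0 -0.02 -0.2 0" --pt "0 -0.03 -0.3 0" --pt "0 -0.04 -0.4 0"

```text
time: 12.38
ee_pos: [0.6689, 0.0601, 0.2028]
tcp_rot: [179.9, -0.0, 92.3]
wrist_force: [-0.5, 1.6, 3.8]
opening: 0.0248
grasp_force: 89.8
```

Emit:
servo_tool --pt "0 0 -0.08 0" --pt "0 -0.01 -0.16 0" --pt "0 -0.02 -0.24 0" --pt "0 -0.03 -0.32 0" --pt "0 -0.04 -0.4 0" --pt "0 -0.05 -0.48 0" --pt "0 -0.06 -0.56 0" --pt "0 -0.07 -0.64 0" --pt "0 -0.08 -0.72 0" --pt "0 -0.09 -0.8 0" --pt "0 -0.1 -0.88 0" --pt "0 -0.11 -0.96 0" --pt "0 -0.11 -1.04 0" --pt "0 -0.11 -1.04 0"

```text
time: 13.55
ee_pos: [0.6689, 0.0589, 0.192]
tcp_rot: [179.9, -0.0, 92.3]
wrist_force: [0.3, 2.6, 3.2]
opening: 0.0246
grasp_force: 89.8
```

Emit:
servo_tool --pt "0 0 0.5 0" --pt "0 0 1.5 0" --pt "0 0 2.5 0" --pt "0 0 3.5 0" --pt "0 0 4.3 0" --pt "0 0 4.8 0" --pt "-1 -0.05 5 0" --pt "-2.5 -0.12 5 0" --pt "-4 -0.2 5 0" --pt "-5.5 -0.28 5 0" --pt "-7 -0.35 5 0" --pt "-8.3 -0.42 5 0" --pt "-9 -0.45 5 0" --pt "-9 -0.45 5 0" --pt "-9 -0.45 5 0"

```text
time: 14.8
ee_pos: [0.5789, 0.0542, 0.2418]
tcp_rot: [180.0, 0.0, 92.3]
wrist_force: [0.0, 0.3, -1.3]
opening: 0.0247
grasp_force: 89.2
```

Emit:
servo_tool --pt "0 0.2 -0.6 0" --pt "0 0.2 -1.4 0" --pt "0 0.2 -2.2 0" --pt "0 0.2 -2.9 0" --pt "0 0.2 -3.3 0" --pt "0 0.2 -3.6 0" --pt "0 0.2 -3.8 0" --pt "0 0.2 -3.8 0"

```text
time: 15.47
ee_pos: [0.5786, 0.0563, 0.2033]
tcp_rot: [-180.0, -0.0, 92.3]
wrist_force: [-0.5, 0.1, -2.1]
opening: 0.0248
grasp_force: 89.3
```

Emit:
servo_tool --pt "0 -0.01 -0.1 0" --pt "0 -0.02 -0.2 0" --pt "0 -0.03 -0.3 0" --pt "0 -0.04 -0.4 0" --pt "0 -0.05 -0.5 0" --pt "0 -0.06 -0.6 0" --pt "0 -0.07 -0.7 0" --pt "0 -0.08 -0.8 0" --pt "0 -0.09 -0.9 0" --pt "0 -0.1 -1.0 0" --pt "0 -0.11 -1.1 0" --pt "0 -0.12 -1.2 0"

```text
time: 16.47
ee_pos: [0.579, 0.0552, 0.1925]
tcp_rot: [179.9, -0.0, 92.3]
wrist_force: [-0.1, 1.2, 5.9]
opening: 0.0248
grasp_force: 90.2
```

Emit:
servo_tool --pt "0 -0.01 -0.1 0" --pt "0 -0.02 -0.2 0" --pt "0 -0.03 -0.3 0" --pt "0 -0.04 -0.4 0" --pt "0 -0.05 -0.5 0" --pt "0 -0.06 -0.6 0" --pt "0 -0.07 -0.7 0" --pt "0 -0.08 -0.8 0" --pt "0 -0.09 -0.9 0" --pt "0 -0.1 -1.0 0" --pt "0 -0.1 -1.0 0"

```text
time: 17.38
ee_pos: [0.579, 0.0542, 0.1823]
tcp_rot: [179.9, -0.0, 92.3]
wrist_force: [1.4, 1.0, 4.6]
opening: 0.0248
grasp_force: 90.1
```

Emit:
servo_tool --pt "0 0 0.6 0" --pt "0 0 1.8 0" --pt "0 0 3 0" --pt "0 0 4.2 0" --pt "0 0 5.3 0" --pt "0 0 6 0" --pt "1 0.05 6.2 0" --pt "2.5 0.12 6.2 0" --pt "4 0.2 6.2 0" --pt "5.5 0.3 6.2 0" --pt "7 0.4 6.2 0" --pt "8.3 0.48 6.2 0" --pt "9 0.5 6.2 0" --pt "9 0.5 6.2 0" --pt "9 0.5 6 0" --pt "9 0.5 5 0" --pt "9 0.5 4 0" --pt "9 0.5 3 0" --pt "9 0.5 2.2 0" --pt "9 0.5 1.6 0"

```text
time: 19.05
ee_pos: [0.6679, 0.059, 0.1969]
tcp_rot: [-179.9, 0.0, 92.3]
wrist_force: [-0.9, -0.4, -1.5]
opening: 0.0248
grasp_force: 89.3
```

Emit:
servo_tool --pt "0 0 -0.1 0" --pt "0 -0.01 -0.2 0" --pt "0 -0.02 -0.3 0" --pt "0 -0.03 -0.4 0" --pt "0 -0.04 -0.5 0" --pt "0 -0.05 -0.6 0" --pt "0 -0.06 -0.7 0" --pt "0 -0.07 -0.8 0" --pt "0 -0.08 -0.9 0" --pt "0 -0.09 -1.0 0" --pt "0 -0.1 -1.1 0" --pt "0 -0.11 -1.2 0" --pt "0 -0.12 -1.3 0" --pt "0 -0.13 -1.4 0" --pt "0 -0.14 -1.5 0" --pt "0 -0.15 -1.6 0" --pt "0 -0.15 -1.6 0"

```text
time: 20.47
ee_pos: [0.6687, 0.0576, 0.1814]
tcp_rot: [-180.0, -0.0, 92.3]
wrist_force: [0.8, 3.8, 2.6]
opening: 0.0246
grasp_force: 89.9
```

Emit:
servo_tool --pt "0 0 0.6 0" --pt "0 0 1.8 0" --pt "0 0 3 0" --pt "0 0 4.2 0" --pt "0 0 5.4 0" --pt "0 0 6.2 0" --pt "-1 0 6.4 0" --pt "-3 0 6.4 0" --pt "-5 0 6.4 0" --pt "-7 0 6.4 0" --pt "-9 0 6.4 -0.1" --pt "-11 0 6.4 -0.2" --pt "-13 0 6.4 -0.3" --pt "-15 -0.5 6.4 -0.4" --pt "-17 -1.5 6.4 -0.5" --pt "-17 -2.8 6.4 -0.6" --pt "-17 -4 6.4 -0.7" --pt "-17 -5.2 6.4 -0.8" --pt "-17 -5.8 6.4 -0.91" --pt "-17 -5.8 6.4 -0.91"

```text
time: 22.13
ee_pos: [0.4984, -0.0018, 0.2455]
tcp_rot: [180.0, 0.1, 39.8]
wrist_force: [0.4, 0.8, -1.8]
opening: 0.025
grasp_force: 89.7
```

```bash
python3 - <<'E'
from h import *
print(get_obs()['ee_pos'],get_obs()['tcp_rot'],get_obs()['wrist_force'])
s=camera("side");np.save("side5.npy",s);t=camera("top");np.save("top5.npy",t)
M=np.zeros((600,800,3),np.uint8)
M[:480,:480]=crop(s,215,170,80,80,6);M[:560,480:800]=crop(t,230,175,40,70,8)
cv2.imwrite("pics/c6.png",M)
for v in range(186,206,2): print(v,[int(t[v,u,0]) for u in range(244,258)],[int(t[v,u,0]) for u in range(262,272)])
e=np.array([np.cos(.041),np.sin(.041),0]);n=np.array([-e[1],e[0],0]);O=np.array([.6236,.0606,.085])
# side view: gap along +-y normal lines between slots and ends
p=lambda d,k,z=.085:proj("side",np.array([*(O+d*e+n*k)[:2],z]))
for d in(-.063,-.02,-.01,0,.01,.02,.063):
    L=[int(cv2.getRectSubPix(s,(1,1),tuple(map(float,p(d,k*1e-3))))[0,0,0]) for k in range(6,-16,-1)]
    print(d,L)
E
```

```text
[ 0.49835015 -0.00180177  0.24546703] [1.79987848e+02 8.29461872e-02 3.97788442e+01] [ 0.39407652  0.77184981 -1.79005316]
186 [198, 200, 193, 175, 137, 96, 82, 73, 70, 65, 72, 73, 72, 69] [70, 71, 68, 71, 68, 72, 75, 72, 67, 71]
188 [220, 214, 194, 170, 123, 88, 77, 71, 63, 58, 64, 67, 69, 69] [84, 89, 84, 73, 68, 69, 80, 92, 101, 121]
190 [220, 214, 194, 167, 120, 96, 97, 89, 69, 61, 63, 70, 70, 66] [107, 112, 107, 92, 71, 72, 88, 106, 108, 111]
192 [221, 216, 195, 163, 114, 95, 104, 97, 71, 58, 59, 65, 66, 66] [90, 89, 86, 73, 64, 68, 87, 106, 107, 104]
194 [222, 216, 194, 165, 114, 94, 103, 94, 66, 54, 60, 64, 67, 66] [64, 62, 64, 64, 60, 72, 88, 108, 108, 106]
196 [222, 216, 194, 169, 126, 102, 103, 93, 70, 52, 59, 68, 67, 65] [63, 60, 62, 64, 60, 67, 82, 100, 110, 108]
198 [221, 216, 200, 183, 144, 106, 101, 94, 70, 56, 64, 67, 62, 65] [64, 65, 64, 62, 62, 59, 83, 104, 109, 108]
200 [223, 224, 224, 223, 189, 124, 98, 86, 70, 64, 65, 66, 64, 65] [62, 64, 62, 64, 60, 63, 82, 105, 111, 109]
202 [223, 225, 224, 223, 192, 123, 79, 71, 64, 63, 62, 65, 61, 61] [65, 63, 65, 62, 63, 61,
[... 190 characters left out ...]
, 147, 135, 123, 114, 109, 105, 101, 99, 91, 81, 72]
-0.02 [255, 255, 253, 251, 247, 243, 238, 222, 204, 185, 167, 149, 134, 118, 103, 90, 78, 71, 67, 64, 62, 60]
-0.01 [252, 252, 253, 251, 246, 238, 229, 216, 199, 178, 157, 138, 120, 104, 93, 84, 75, 66, 59, 57, 58, 59]
0 [253, 253, 254, 253, 250, 240, 229, 216, 202, 187, 171, 154, 138, 121, 106, 94, 85, 77, 70, 65, 62, 60]
0.01 [255, 255, 254, 252, 249, 245, 234, 217, 200, 183, 164, 146, 129, 113, 98, 83, 72, 68, 65, 62, 61, 60]
0.02 [253, 254, 252, 250, 246, 239, 229, 213, 195, 177, 159, 142, 124, 108, 97, 87, 76, 65, 61, 60, 60, 60]
0.063 [196, 196, 195, 191, 179, 167, 155, 143, 133, 121, 110, 100, 90, 86, 84, 80, 77, 75, 74, 73, 74, 75]
```

View pics/c6.png

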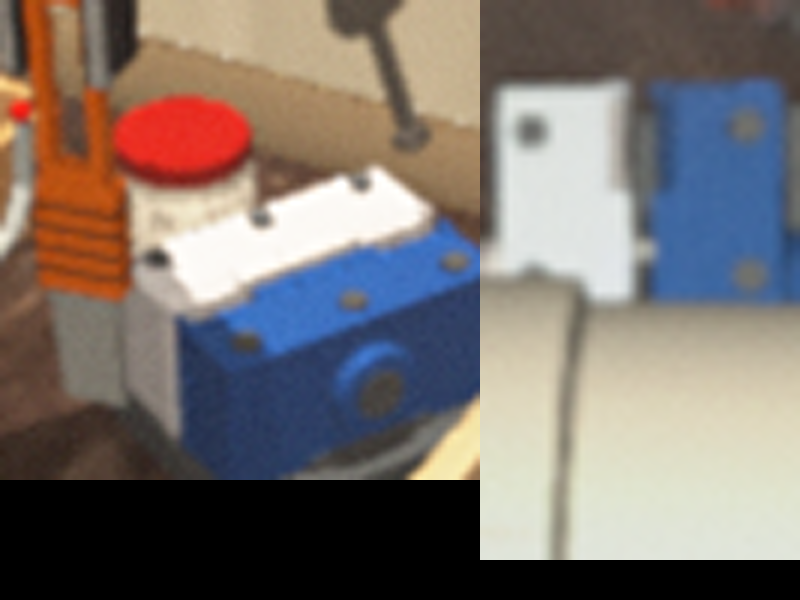

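The top crop shows a clear gap between white (632) and blue (650), and the blue half looks parallel. I'll measure its displacement against the start picture from the bolts.

```bash
python3 - <<'E'
from h import *
s0,s5,t0,t5=[np.load(f+".npy") for f in("side0","side5","top0","top5")]
e=np.array([np.cos(.041),np.sin(.041),0]);n=np.array([-e[1],e[0],0]);O=np.array([.6236,.0606,.087])
def shift(cam,a,b,c,r=7):
    c=np.round(c).astype(int);f=3
    A=cv2.resize(a[c[1]-r:c[1]+r+1,c[0]-r:c[0]+r+1],None,fx=8,fy=8,interpolation=cv2.INTER_CUBIC)
    B=cv2.resize(b[c[1]-r-4:c[1]+r+5,c[0]-r-4:c[0]+r+5],None,fx=8,fy=8,interpolation=cv2.INTER_CUBIC)
    m=cv2.matchTemplate(B,A,cv2.TM_CCOEFF_NORMED);_,v,_,l=cv2.minMaxLoc(m);return np.array(l)/8-4,v
for cam,a,b,ds in(("side",s0,s5,(-.05,0,.05)),("top",t0,t5,(.05,.0))):
    for d in ds:
        for k in(-.027,.03):
            X=O+d*e+n*k;c=proj(cam,X);g=(proj(cam,X-n*.001)-c)
            sh,v=shift(cam,a,b,c,4);print(cam,d,k,c.round(1),"shift px",sh,round(v,3),"mm along -n",(sh@g/(g@g)).round(2),"resid",(sh-g*(sh@g)/(g@g)).round(2))
E
```

```text
side -0.05 -0.027 [253.8 223.6] shift px [1.5  1.25] 0.681 mm along -n 6.56 resid [ 0.08 -0.09]
side -0.05 0.03 [241.9 212.4] shift px [0.125 0.375] 0.756 mm along -n 1.26 resid [-0.13  0.14]
side 0 -0.027 [271.5 217. ] shift px [1.5 1. ] 0.977 mm along -n 6.02 resid [ 0.16 -0.18]
side 0 0.03 [259.2 206.2] shift px [0. 0.] 0.997 mm along -n 0.0 resid [0. 0.]
side 0.05 -0.027 [288.4 210.5] shift px [1.   0.75] 0.962 mm along -n 4.22 resid [ 0.04 -0.04]
side 0.05 0.03 [275.9 200.2] shift px [ 0.    -0.125] 0.999 mm along -n -0.29 resid [ 0.06 -0.07]
top 0.05 -0.027 [258.5 190.4] shift px [ 1.625 -0.25 ] 0.953 mm along -n 4.29 resid [-0.01 -0.21]
top 0.05 0.03 [236.8 190.9] shift px [0. 0.] 0.994 mm along -n 0.0 resid [0. 0.]
top 0.0 -0.027 [258.8 209.2] shift px [ 2.25 -1.  ] 0.736 mm along -n 5.96 resid [-0.02 -0.94]
top 0.0 0.03 [237.1 209.8] shift px [-0.625  0.5  ] 0.482 mm along -n -1.67 resid [0.01 0.48]
```

```bash
python3 - <<'E'
from h import *
t0,t5=[cv2.GaussianBlur(np.load(f+".npy"),(1,5),0) for f in("top0","top5")]
for nm,t in(("0",t0),("5",t5)):
    for v in(200,202,204): print(nm,v,"B",[int(x) for x in t[v,245:257,2]],"R",[int(x) for x in t[v,245:257,0]])
print("mm/px",1e3*np.linalg.norm(plane("top",250,202,.085)-plane("top",249,202,.085)))
# side view: blue edge, B-channel along -n
s=np.load("side5.npy");e=np.array([np.cos(.041),np.sin(.041),0]);n=np.array([-e[1],e[0],0]);O=np.array([.6236,.0606,.085])
for d in(-.02,-.01,0,.01,.02): print(d,[[int(q) for q in cv2.getRectSubPix(s,(1,1),tuple(map(float,proj("side",O+d*e+n*k*1e-3))))[0,0,[0,2]]] for k in range(2,-17,-2)])
E
```

```text
0 200 B [234, 233, 229, 204, 155, 158, 166, 171, 175, 173, 171, 172] R [232, 232, 229, 200, 119, 69, 64, 69, 72, 69, 68, 69]
0 202 B [236, 236, 234, 215, 166, 165, 172, 175, 176, 172, 172, 173] R [233, 234, 233, 209, 128, 71, 67, 69, 70, 68, 69, 69]
0 204 B [237, 237, 236, 220, 178, 169, 174, 174, 175, 172, 172, 173] R [234, 235, 233, 214, 139, 79, 68, 68, 69, 69, 68, 69]
5 200 B [226, 224, 219, 185, 120, 107, 130, 150, 156, 160, 162, 160] R [223, 222, 218, 184, 121, 96, 85, 68, 63, 65, 66, 64]
5 202 B [227, 226, 225, 195, 123, 97, 128, 154, 160, 161, 161, 159] R [224, 224, 223, 193, 125, 84, 74, 65, 63, 63, 65, 63]
5 204 B [228, 228, 227, 205, 142, 116, 136, 155, 160, 161, 161, 159] R [224, 224, 223, 202, 146, 114, 96, 72, 62, 63, 64, 63]
mm/px 2.6295700973980245
-0.02 [[247, 231], [238, 211], [204, 184], [167, 165], [134, 161], [103, 176], [78, 190], [67, 195], [62, 198], [61, 199]]
-0.01 [[246, 228], [229, 206], [199, 181], [157, 169], [120, 165], [93, 171], [75, 180], [59, 187], [58, 189], [61, 192]]
0 [[250, 236], [229, 211], [202, 184], [171, 170], [138, 170], [106, 176], [85, 185], [70, 190], [62, 192], [59, 191]]
0.01 [[249, 232], [234, 212], [200, 186], [164, 166], [129, 169], [98, 177], [72, 185], [65, 184], [61, 181], [61, 185]]
0.02 [[246, 228], [229, 205], [195, 179], [159, 166], [124, 162], [97, 173], [76, 185], [61, 190], [60, 189], [60, 188]]
```

The direct reading is about 6.4 mm, against 7 to 7.7 mm from depth and displacement. I'll press each slot a few millimetres deeper for margin.

Emit:
servo_tool --pt "0 1.5 0 0.1" --pt "0 3 0 0.2" --pt "0 4.5 0 0.3" --pt "1 5.5 0 0.4" --pt "2.5 5.5 0 0.5" --pt "4 5.5 0 0.6" --pt "5.5 5.5 0 0.7" --pt "7 5.5 0 0.8" --pt "8 5.5 0 0.9" --pt "8 5.5 0 0.912" --pt "8 5.5 0 0.912" --pt "8 5.5 0 0.912" --pt "8 5.5 -0.8 0.912" --pt "8 5.5 -1.8 0.912" --pt "8 5.5 -2.8 0.912" --pt "8 5.5 -3.8 0.912" --pt "8 5.5 -4.6 0.912" --pt "8 5.5 -5.2 0.912" --pt "8 5.5 -5.6 0.912" --pt "8 5.5 -5.8 0.912"

```text
time: 23.9
ee_pos: [0.5785, 0.0545, 0.1869]
tcp_rot: [-180.0, 0.0, 92.4]
wrist_force: [-0.9, 0.3, -1.9]
opening: 0.0248
grasp_force: 89.7
```

Emit:
servo_tool --pt "0 0 -0.1 0" --pt "0 0 -0.2 0" --pt "0 -0.01 -0.3 0" --pt "0 -0.02 -0.4 0" --pt "0 -0.03 -0.5 0" --pt "0 -0.04 -0.6 0" --pt "0 -0.05 -0.7 0" --pt "0 -0.05 -0.8 0" --pt "0 -0.05 -0.8 0"

```text
time: 24.65
ee_pos: [0.5791, 0.0542, 0.1807]
tcp_rot: [179.9, -0.0, 92.4]
wrist_force: [0.2, 0.9, 4.5]
opening: 0.0248
grasp_force: 90.7
```

Emit:
servo_tool --pt "0 0 -0.05 0" --pt "0 -0.02 -0.1 0" --pt "0 -0.02 -0.1 0"

```text
time: 24.9
ee_pos: [0.5792, 0.054, 0.1798]
tcp_rot: [179.9, -0.0, 92.4]
wrist_force: [-0.9, 0.2, 4.2]
opening: 0.0251
grasp_force: 90.7
```

Emit:
servo_tool --pt "0 0 0.6 0" --pt "0 0 1.8 0" --pt "0 0 3 0" --pt "0 0 4.2 0" --pt "0 0 5.3 0" --pt "0 0 6.1 0" --pt "1 0.05 6.4 0" --pt "2.5 0.1 6.4 0" --pt "4 0.15 6.4 0" --pt "5.5 0.22 6.4 0" --pt "7 0.3 6.4 0" --pt "8.3 0.35 6.4 0" --pt "9 0.4 6.4 0" --pt "9 0.4 6.4 0" --pt "9 0.4 5.6 0" --pt "9 0.4 4.5 0" --pt "9 0.4 3.4 0" --pt "9 0.4 2.3 0" --pt "9 0.4 1.4 0" --pt "9 0.4 0.9 0"

```text
time: 26.57
ee_pos: [0.6677, 0.0578, 0.1862]
tcp_rot: [-179.9, 0.0, 92.4]
wrist_force: [0.1, 0.4, -2.4]
opening: 0.0248
grasp_force: 89.7
```

Emit:
servo_tool --pt "0 0 -0.1 0" --pt "0 0 -0.2 0" --pt "0 -0.01 -0.3 0" --pt "0 -0.02 -0.4 0" --pt "0 -0.03 -0.5 0" --pt "0 -0.04 -0.6 0" --pt "0 -0.05 -0.7 0" --pt "0 -0.06 -0.8 0" --pt "0 -0.06 -0.9 0" --pt "0 -0.06 -0.9 0" --pt "0 -0.06 -0.9 0"

```text
time: 27.48
ee_pos: [0.6689, 0.0575, 0.1791]
tcp_rot: [179.9, -0.0, 92.4]
wrist_force: [0.6, 3.2, 3.1]
opening: 0.0247
grasp_force: 90.3
```

Emit:
servo_tool --pt "0 0 0.6 0" --pt "0 0 1.8 0" --pt "0 0 3 0" --pt "0 0 4.2 0" --pt "0 0 5.4 0" --pt "0 0 6.3 0" --pt "-1 0 6.6 0" --pt "-3 0 6.6 0" --pt "-5 0 6.6 0" --pt "-7 0 6.6 0" --pt "-9 0 6.6 -0.1" --pt "-11 0 6.6 -0.2" --pt "-13 0 6.6 -0.3" --pt "-15 -0.5 6.6 -0.4" --pt "-17 -1.5 6.6 -0.5" --pt "-17 -2.8 6.6 -0.6" --pt "-17 -4 6.6 -0.7" --pt "-17 -5.2 6.6 -0.8" --pt "-17 -5.75 6.6 -0.913" --pt "-17 -5.75 6.6 -0.913"

```text
time: 29.15
ee_pos: [0.4983, -0.0016, 0.2446]
tcp_rot: [180.0, 0.1, 39.7]
wrist_force: [-0.2, 0.8, -2.3]
opening: 0.0248
grasp_force: 89.9
```

Emit:
servo_tool --pt "0 0 0 0" --pt "0 0 0 0" --pt "0 0 0 0"

```text
time: 29.4
ee_pos: [0.4986, 0.0001, 0.2446]
tcp_rot: [-180.0, 0.0, 40.3]
wrist_force: [-0.9, -1.0, -2.2]
opening: 0.0247
grasp_force: 89.9
```

```bash
python3 - <<'E'
from h import *
o=get_obs();p=o['ee_pos'];print(p,o['tcp_rot'])
s=camera("side");np.save("side6.npy",s);t=camera("top");np.save("top6.npy",t)
s1=np.load("side1.npy")
# wedge pose in gripper vs side1 (TCP .49853,-.00012,.24530)
p1=np.array([.49853,-.00012,.2453])
for nm,z,r in(("grip",-.06,7),("blade",-.115,7),("tip",-.14,6)):
    c1=proj("side",p1+[0,0,z]).round().astype(int);c=c1
    A=cv2.resize(s1[c[1]-r:c[1]+r+1,c[0]-r:c[0]+r+1],None,fx=8,fy=8,interpolation=cv2.INTER_CUBIC)
    R=r+3;B=cv2.resize(s[c[1]-R:c[1]+R+1,c[0]-R:c[0]+R+1],None,fx=8,fy=8,interpolation=cv2.INTER_CUBIC)
    _,v,_,l=cv2.minMaxLoc(cv2.matchTemplate(B,A,cv2.TM_CCOEFF_NORMED))
    print(nm,"shift px",np.array(l)/8-3,round(v,3),"expected",proj("side",p+[0,0,z])-proj("side",p1+[0,0,z]))
for v in(198,200,202,204): print(v,"B",[int(x) for x in t[v,245:257,2]],"R",[int(x) for x in t[v,245:257,0]])
E
```

```text
[4.98611363e-01 6.93189778e-05 2.44567314e-01] [-1.79990864e+02  2.79657511e-02  4.02599793e+01]
grip shift px [-0.125  0.125] 0.927 expected [0.01749217 0.23213474]
blade shift px [0.   0.25] 0.982 expected [0.01606566 0.21355101]
tip shift px [0.    0.125] 0.993 expected [0.01546244 0.20569031]
198 B [218, 197, 179, 143, 106, 102, 107, 116, 131, 145, 157, 159] R [216, 203, 186, 148, 110, 103, 96, 69, 58, 62, 64, 64]
200 B [227, 226, 225, 194, 122, 108, 133, 155, 159, 161, 160, 161] R [226, 224, 224, 192, 124, 105, 95, 73, 64, 66, 64, 65]
202 B [227, 227, 225, 195, 118, 90, 124, 154, 157, 162, 160, 157] R [224, 224, 223, 194, 122, 85, 78, 67, 61, 67, 66, 60]
204 B [227, 228, 226, 201, 137, 102, 127, 152, 162, 159, 160, 157] R [224, 225, 222, 200, 140, 102, 91, 68, 63, 64, 64, 61]
```

Emit:
servo_tool --pt "0 -0.5 0.05 0" --pt "0 -1.1 0.05 0" --pt "-0.4 -1.67 0.05 0" --pt "-1.0 -2.2 0.05 0" --pt "-1.6 -2.7 0.05 0" --pt "-2.2 -3.2 0.05 0" --pt "-2.8 -3.7 0.05 0" --pt "-3.4 -4.2 0.05 0" --pt "-4.0 -4.72 0.05 0" --pt "-4.6 -5.22 0.05 0" --pt "-5.1 -5.65 0.05 0" --pt "-5.4 -5.88 0.05 0" --pt "-5.4 -5.88 0.05 0" --pt "-5.4 -5.88 0.05 0" --pt "-5.4 -5.88 0.05 0"

```text
time: 30.75
ee_pos: [0.4448, -0.0589, 0.2452]
tcp_rot: [-180.0, -0.0, 40.1]
wrist_force: [0.4, 0.1, -1.8]
opening: 0.0248
grasp_force: 89.9
```

Emit:
servo_tool --pt "0 0 -0.5 0" --pt "0 0 -1.1 0" --pt "0 0 -1.8 0" --pt "0 0 -2.5 0" --pt "0 0 -3.1 0" --pt "0 0 -3.6 0" --pt "0 0 -4.0 0" --pt "0 0 -4.3 0" --pt "0 0 -4.5 0" --pt "0 0 -4.6 0" --pt "0 0 -4.65 0" --pt "0 0 -4.65 0"

```text
time: 31.75
ee_pos: [0.4447, -0.059, 0.1988]
tcp_rot: [180.0, -0.0, 40.1]
wrist_force: [0.0, 0.2, -2.2]
opening: 0.0248
grasp_force: 89.9
```

Emit:
servo_tool --pt "0 0 -0.05 0" --pt "0 0 -0.1 0" --pt "0 0 -0.12 0" --pt "0 0 -0.12 0"

```text
time: 32.08
ee_pos: [0.4448, -0.059, 0.1978]
tcp_rot: [180.0, -0.0, 40.1]
wrist_force: [-0.0, 0.9, 0.6]
opening: 0.0247
grasp_force: 90.0
```

Emit:
servo_tool --pt "0 0 0 0" --pt "0 0 0 0" --pt "0 0 0 0" --pt "0 0 0 0" --claw 0.62 --force 20

```text
time: 32.42
ee_pos: [0.4447, -0.059, 0.1975]
tcp_rot: [180.0, -0.0, 40.1]
wrist_force: [0.4, 0.6, -0.3]
opening: 0.0324
grasp_force: 0.0
```

Emit:
servo_tool --pt "0 0 0 0" --pt "0 0 0 0" --pt "0 0 0 0" --pt "0 0 0 0" --pt "0 0 0 0" --pt "0 0 0 0" --claw 0.3

```text
time: 32.92
ee_pos: [0.4447, -0.059, 0.1975]
tcp_rot: [-180.0, -0.0, 40.1]
wrist_force: [0.1, -0.9, -0.2]
opening: 0.0597
grasp_force: 0.0
```

Emit:
servo_tool --pt "0 0 0.5 0" --pt "0 0 1.5 0" --pt "0 0 2.5 0" --pt "0 0 4 0" --pt "0 0 6 0" --pt "0 0 8 0" --pt "0 0 10 0" --pt "0 0 12 0" --pt "-1 0 14 0" --pt "-3 0 15 0" --pt "-6 0 15 0" --pt "-9 0 15 0" --pt "-12 0 15 0" --pt "-14 0 15 0" --pt "-14 0 15 0" --pt "-14 0 15 0" --pt "-14 0 15 0" --pt "-14 0 15 0"

```text
time: 34.42
ee_pos: [0.3054, -0.059, 0.3476]
tcp_rot: [-180.0, 0.0, 40.1]
wrist_force: [0.4, 0.1, -0.5]
opening: 0.06
grasp_force: 0.0
```

```bash
python3 - <<'E'
from h import *
print(get_obs()['ee_pos'],get_obs()['time'])
s=camera("side");t=camera("top");np.save("side7.npy",s);np.save("top7.npy",t)
M=np.zeros((600,800,3),np.uint8)
M[:600,:480]=crop(s,170,170,160,200,3);M[:320,480:800]=crop(t,220,170,80,80,4);M[320:600,480:800]=crop(t,250,235,80,70,4)
cv2.imwrite("pics/c7.png",M)
for v in(198,202,206,210,214,218): print(v,"B",[int(x) for x in t[v,245:257,2]])
s0,t0=np.load("side0.npy"),np.load("top0.npy")
e=np.array([np.cos(.041),np.sin(.041),0]);n=np.array([-e[1],e[0],0]);O=np.array([.6236,.0606,.087])
for cam,a,b in(("side",s0,s),("top",t0,t)):
    for d in(-.05,0,.05):
        X=O+d*e-n*.027;f=proj(cam,X);g=proj(cam,X-n*.001)-f;c=f.round().astype(int);r=4
        A=cv2.resize(a[c[1]-r:c[1]+r+1,c[0]-r:c[0]+r+1],None,fx=8,fy=8,interpolation=cv2.INTER_CUBIC);R=r+4
        B=cv2.resize(b[c[1]-R:c[1]+R+1,c[0]-R:c[0]+R+1],None,fx=8,fy=8,interpolation=cv2.INTER_CUBIC)
        _,v,_,l=cv2.minMaxLoc(cv2.matchTemplate(B,A,cv2.TM_CCOEFF_NORMED));sh=np.array(l)/8-4
        print(cam,d,sh,round(v,3),(sh@g/(g@g)).round(2))
E
```

```text
[ 0.30538299 -0.05903336  0.34756149] 34.4167
198 B [229, 215, 193, 155, 114, 111, 117, 125, 142, 157, 171, 170]
202 B [237, 236, 235, 213, 132, 98, 133, 168, 176, 172, 173, 173]
206 B [238, 239, 238, 228, 195, 175, 167, 169, 175, 176, 176, 173]
210 B [238, 239, 238, 221, 143, 87, 113, 155, 172, 177, 173, 174]
214 B [237, 238, 238, 223, 174, 163, 165, 166, 173, 175, 170, 173]
218 B [234, 235, 238, 228, 168, 108, 114, 148, 173, 173, 169, 176]
side -0.05 [1.875 1.375] 0.961 7.76
side 0 [1.625 1.125] 0.967 6.62
side 0.05 [1.25  0.875] 0.957 5.14
top -0.05 [ 2.75 -0.25] 0.974 7.19
top 0 [ 2.375 -0.25 ] 0.979 6.24
top 0.05 [ 1.875 -0.25 ] 0.961 4.95
```

View pics/c7.png

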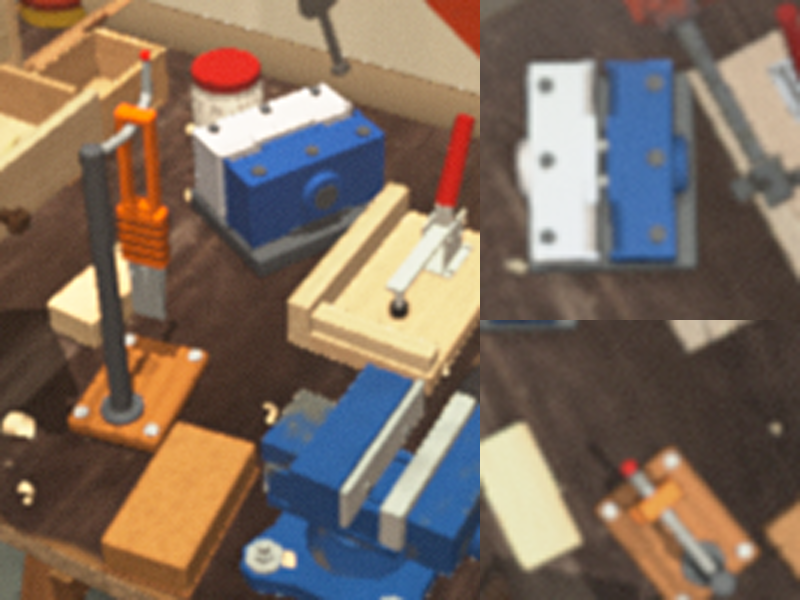

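The wedge hangs on its hook (side crop (140,200)). The gap is even and visible down the whole seam (top crop x 600–608). The blue half has moved about 6.3 mm at mid-seam on top of its 1–2 mm start, and the bystanders in view have not moved.

```bash
python3 -c "
from workcell import *
print(job_done())"
```

```text
the job is handed in; nothing more can be done
None
```

The halves are apart by an even gap of about 7–8 mm (estimated from images and blade depth), the wedge is back on its hook and released, and the job was handed in at about 34.5 s; the verdict was not shown.

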